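# Reset the length stop of a bench hand punch and feed in the next bracket

## Robot

A 6-joint arm with a two-finger parallel gripper is mounted at the origin on the work surface. World frame = base frame: x ahead of the robot, y to its left, z up, the work surface at z = 0. Lengths are in m, angles in rad, forces in N, time in s.
With the tool pointing down it reaches from about 0.4 to 0.825 m from the base axis. Payload 7 kg.
Tool frame: the origin (TCP) lies on the mounting face of the last link; the fingertips stand 178 mm ahead of it and the grasp point (between the pads) lies arm.grip_depth ahead of it (arm.grip_depth is the distance from the TCP to the grasp point, in m); z points along the fingers, y is the direction in which the jaws open and shut (so a half turn about z gives the same grasp; the last joint's range is limited). The gripper opens to 88 mm and grips with 3 to 60 N. Pads are 19 mm wide; open, the fingers measure 130 mm over their backs; the gripper's body (78 mm by 193 mm) begins 47 mm behind the grasp point.
Start: joints at [-0.902, 0.359, 0.012, 0, -1.224, -0.288], TCP at [0.251, -0.627, 0.405] pointing down, gripper open.
Joint ranges: [-3.07, 3.07], [-1.43, 2.12], [-1.02, 1.25], [-3.03, 1.67], [-3.05, -0], [-3.03, 3.03]. Speed limits (rad/s): [2.39, 2.39, 3.01, 3.14, 3.14, 3.14].

## Interface

Orientations are given as [roll, pitch, yaw] about the fixed x, y, z axes, in that order (R = Rz(yaw) Ry(pitch) Rx(roll)).
In Python, from station import arm gives the robot as it stands.
- The arm moves only by the tool carry_out, never from a script. Its argument "targets" is a list that holds one entry, the list of rows, each a list of 7 numbers: the turn, a rotation vector about the tool's x, y, z in units of 8 degrees (1.0 is 8 degrees), then the shift along the tool's x, y, z in units of 2.5 cm (1.0 is 2.5 cm), then the opening, from -1 (shut) to 1 (fully open). A call has 1 to 20 rows; each row shifts and turns the commanded pose from where the row before left it, along the tool's axes as they then stand; what a row does not reach is not made up. A row lasts 1/8 s, in which the tool goes at most 62.5 mm and 10.7 degrees, less where a joint would pass 70% of its speed; a pose out of reach is approached as far as the arm can. A call with a number of a shift or a turn outside -1 to 1 is refused whole. A call with a gripper value outside its range is refused whole. The fingers move at their own pace and stop on an object; "squeeze" is the grip in N (left out, the last holds). Time passes only in rows, so rows that do not move let the fingers close. It gives the time, the measured TCP pose, the force and the opening at its end, in the units of the state.
- arm.get_state(): the state, without advancing time (a new reading comes with each control period).
- arm.grab_frame(name): name is "scene" or "top" or "wrist"; returns (picture, depth): 400x640x3 uint8, red, green, blue; 400x640 float32, m along the optical axis (not along the pixel's ray), 0 where there is no reading.
- arm.camera_model(name): a dict with "camera_matrix" (3x3 intrinsics, pixels), "distortion" ([k1, k2, p1, p2, k3] as OpenCV has them; the pictures are not rectified), "world_from_camera" (4x4, takes a point from camera to world coordinates). Camera axes: x right, y down, z forward; pixel columns grow to the right and rows downward; lengths in m; the calibration is good to about 2 mm. A picture is of the moment at which its call begins: read the wrist's pose just before it. camera_model takes no time and is no camera call; for the wrist camera it gives the pose at the moment of the call.
- arm.job_done(): hands the job in, once; it reports no verdict.
Trained networks look in the newest picture that a camera, given by its name, has taken for a name from the list of things; names that differ only in an ending like _2 or _b are one class to them, and where a whole thing is asked for, a point or a joint stands for the part that bears it (a point fixed in the world has none). Each returns a list of dicts, best first, with "conf" (0 to 1); they miss things now and then, are a little off and sometimes report something else, mostly with a low value. They report only what shows in the picture. A call takes as long as a camera call.
- arm.spot_in(camera, query): "point" ([row, column] in pixels, amid what is visible of it).
- arm.landmark_of(camera, query): "point" ([row, column] in pixels: a listed point, or the origin of a listed thing).
The state is a dict: "t": time; "q": joint angles; "qd": joint speeds; "joint_efforts": joint torques, N m; "eef_pos": TCP position; "ee_rot": TCP orientation; "force": force on the tool from outside, world axes, zero at the start; "moment": the same for the moment, N m; "width": finger opening in m.
Only numpy, scipy, OpenCV 4.12 (cv2) and the standard library are available. Lean on these libraries where they do the work, as an engineer would, in place of code of your own. Each camera call takes 0.05 s, during which the arm holds its last target.

## Task

The hand punch is being changed over to the next job. Pull up the black spring-plunger knob, slide the yellow stop tube along to the hole with the green marker and let the pin drop fully home; then lay the channel bracket from the blue tray on the infeed bed, open side up, and feed it between the guides under the punch until its end rests against the stop, and leave it there flat. Leave the other things on the bench where they are.

Things in the scene. Friction and masses are not known exactly. Their poses are not given: they have to be found in the camera images.
- press: blue C-frame bench hand punch with bed and length stop, fixed. Origin on the bench under the punch axis; x from the robot's side to the back, y along the feed (from infeed to stop), z up; the points below share these axes. The head is 50 wide (y -25 to 25), x -35 to 155, z 150 to 225 mm; a lever slants up and back from it to z 284 at x 157
- infeed (a point): point on the bed's top, mid-width, 150 mm before the punch axis, 50 mm above the bench. The bed is 65 wide, from y -290 to 200 of the press. Two low guides with bevelled tops stand on it, 44 mm apart inside, 9 mm high, within 33 mm of the middle; the back (+x) one runs y -285 to 190, the front one only y -285 to -30
- punch_tip (a point): lower end of the punch, 12 mm across, hanging over the middle of the bed, 58 mm above its top; its holder is 34 mm across from 80 mm above the bed up to the head
- last_hole (a point): centre of the outermost index hole, in the top (73 mm above the bench) of the fixed zinc inner tube, 26 mm square, along y of the press from y 28 to 272 at x -62; this hole is at y 208. Four more 10 mm holes follow at 25 mm spacing towards the punch (y 183, 158, 133, 108), each with a coloured marker beside it on a white strip at x -113 to -87, top 66 mm above the bench
- stop (a joint): slide of the yellow outer tube (34 mm square, 70 long, top 77 mm above the bench) on the inner tube, m; 0 = pin in the outermost hole, where it starts locked; grows towards the punch (-y of the press); the other holes are at 0.025, 0.050, 0.075, 0.100. Friction about 2 N, more while the pin drags on the tube
- stop_face (a point): centre of the stop plate's face that looks to the punch, over the middle of the bed, 65 mm above the bench; it moves with the yellow tube (y 160 mm of the press at stop joint 0). The plate is 6 mm thick, spans x -82 to 17 mm of the press and is 53 to 80 mm above the bench. The plunger axis is 48 mm farther in +y and 62 mm farther in -x
- plunger (a joint): lift of the spring plunger, m; 0 = fully home in a hole, about 0.010 = pin riding on top of the inner tube, 0.015 = fully pulled up. The 8.4 mm pin has a round nose, so it finds a hole when let go within about 2 mm of it. The spring pulls down with about 5 N at home, 11 N fully up
- knob (a point): centre of the black round plunger knob, 28 mm across and 22 mm tall (11 mm above and below this point), axis upright, on top of the yellow tube; pull straight up. Moves with tube and plunger; 109.5 mm above the bench when home
- mark_green: green disc marker, 17 mm across, 6 mm thick, lying on the white strip, 38 mm to the -x side of the inner tube's axis, level with the hole to be used. Origin under its centre. Red, white and blue markers lie beside the other holes, in any order
- tray: shallow blue tray 280 x 190 x 18 mm, floor 4 mm thick, fixed to the bench. Origin under its centre, x along its length
- bracket: zinc channel bracket (U section), 230 long, 40 wide, 30 mm high, sheet 3 mm (34 mm clear between its upright flanges), about 0.36 kg, open side up in the tray. Either end may go first. Origin at the centre of its underside, x along its length, y across, z up
- plate_a: a flat stamped zinc plate 180 x 40 x 6 mm with ribs and small holes, lying in the blue tray beside the bracket; a bystander. Origin under its centre, x along its length
- plate_b: another such flat plate 180 x 40 x 6 mm lying on top of plate_a; a bystander. Origin under its centre, x along its length
- wrench: an open-ended wrench lying on the bench; a bystander
- oil: a closed amber bottle, 56 mm across, 150 mm tall, standing on the bench; a bystander. Origin under its centre
- spare_punch: a spare steel punch standing on the bench, 24 mm across, 56 mm tall; a bystander. Origin under its centre
- tape: an orange tape measure standing on the bench, 65 x 36 x 62 mm; a bystander. Origin under its centre

How it is judged:
By the outcome, as a careful person would: the job done as asked, in the order asked, and still so for the second after the job is handed in, with the robot touching nothing.
It also fails if it takes over 64 s, if anything falls off the work surface, if the arm or the gripper's body presses on something with over 40 N, if the wrist force passes 120 N, or if a joint passes its speed limit or range.

## Working session

There is one attempt and no reset: what is moved stays moved. The work goes in short steps, Python scripts to look and compute and a tool call to move; the robot and the scene stay as the last step left them, time stands still between calls to the robot, and variables do not carry over. Pictures are saved under pics/ and viewed, and the job is handed in when it is done.

Besides the shell and the picture viewer there is one more tool, called after "Request:" as a command line: name --argument value ..., lists and objects as JSON in quotes. carry_out: Moves the arm, as the interface text tells. Its arguments: {"type":"object","properties":{"targets":{"type":"array"},"squeeze":{"type":"number"}},"required":["targets"]}

```bash
ls; mkdir -p pics; python3 - <<'E'
from station import arm
import cv2, numpy as np
print(arm.get_state()); print(arm.grip_depth)
for n in ("scene","top"):
    p,d=arm.grab_frame(n); cv2.imwrite(f"pics/{n}0.png",p[:,:,::-1]); np.save(f"{n}_d.npy",d)
    m=arm.camera_model(n); print(n,m)
E
```

```text
pics
{'t': 0.0, 'q': array([-9.01917486e-01,  3.59393202e-01,  1.10395537e-02, -3.69006704e-04,
       -1.22409166e+00, -2.88112255e-01]), 'qd': array([-0.00020794,  0.00154744,  0.00141939,  0.00028848, -0.00046924,
       -0.00113361]), 'joint_efforts': array([ 3.79301548e-05, -5.82715273e+01,  2.93050021e+01,  6.99712828e+00,
        6.71576199e-03, -1.45477657e-04]), 'eef_pos': array([ 0.25078502, -0.62646597,  0.40370655]), 'ee_rot': array([ 3.13991306e+00, -1.36006894e-04, -2.76095163e+00]), 'force': array([ 0.64372994,  0.8114443 , -0.19846586]), 'moment': array([-0.0302915 , -0.06418645,  0.02439586]), 'width': 0.08746082600234707}
0.1593
scene {'camera_matrix': array([[470.61971706,   0.        , 318.86242218],
       [  0.        , 470.61971706, 199.91598791],
       [  0.        ,   0.        ,   1.        ]]), 'distortion': array([-0.05358114,  0.        ,  0.        ,  0.        ,  0.        ]), 'world_from_camera': array([[-0.78982163,  0.38863654, -0.47449282,  1.11412136],
       [ 0.61328291,  0.51065798, -0.60258816,  0.76359694],
       [ 0.00811577, -0.7669355 , -0.64167287,  0.89741556],
       [ 0.        ,  0.        ,  0.        ,  1.        ]])}
top {'camera_matrix': array([[484.38702564,   0.        , 316.53778529],
       [  0.        , 484.38702564, 200.84827806],
       [  0.        ,   0.        ,   1.        ]]), 'distortion': array([-0.1010186,  0.       ,  0.       ,  0.       ,  0.       ]), 'world_from_camera': array([[-0.02861298, -0.99636412,  0.08024861,  0.39207905],
       [-0.99957457,  0.02806597, -0.00793634, -0.00595212],
       [ 0.00565523, -0.08044155, -0.99674328,  1.60091548],
       [ 0.        ,  0.        ,  0.        ,  1.        ]])}
```

View pics/scene0.png

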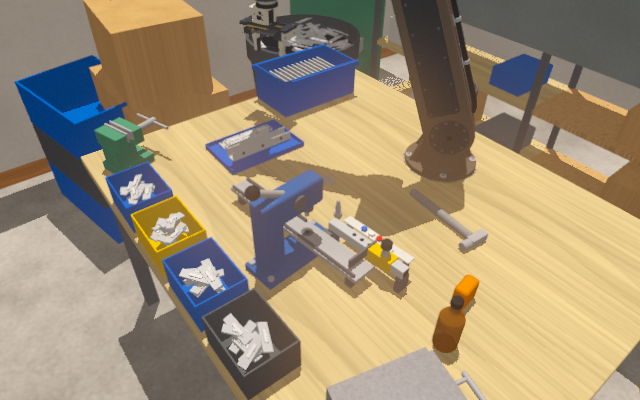

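View pics/top0.png

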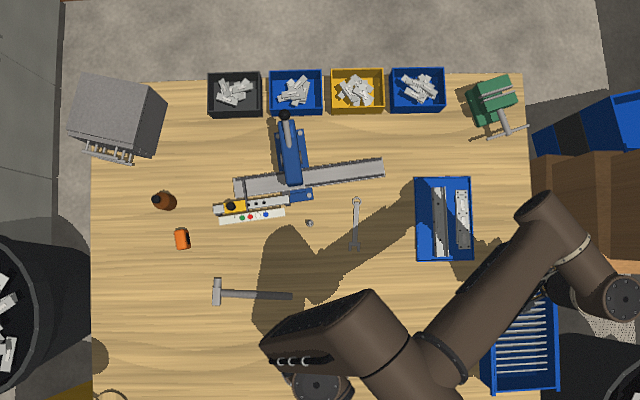

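```bash
cat > h.py <<'E'
from station import arm
import cv2, numpy as np
from scipy.spatial.transform import Rotation as Rot
def ray(cam,rc,m=None):
    m=m or arm.camera_model(cam)
    u=cv2.undistortPoints(np.array([[[rc[1],rc[0]]]],float),m["camera_matrix"],np.array(m["distortion"]))[0,0]
    T=m["world_from_camera"]; return T[:3,3],T[:3,:3]@np.array([u[0],u[1],1.])
def at_z(cam,rc,z,m=None):
    o,d=ray(cam,rc,m); return o+d*(z-o[2])/d[2]
def at_d(cam,rc,depth,m=None):
    o,d=ray(cam,rc,m); return o+d*depth
def proj(cam,P,m=None):
    m=m or arm.camera_model(cam); T=np.linalg.inv(m["world_from_camera"])
    P=np.atleast_2d(P); q=P@T[:3,:3].T+T[:3,3]
    r,_=cv2.projectPoints(q,np.zeros(3),np.zeros(3),m["camera_matrix"],np.array(m["distortion"]))
    return r[:,0,::-1]
E
python3 - <<'E'
from h import *
np.set_printoptions(precision=4,suppress=True)
Z=dict(infeed=.05,last_hole=.073,stop_face=.065,knob=.1095,mark_green=.066,tray=0,bracket=.004,press=0,punch_tip=.108)
for c in("scene","top"):
    d=np.load(c+"_d.npy")
    for q,z in Z.items():
        for r in arm.landmark_of(c,q)[:2]:
            p=r["point"]; i,j=[int(round(v)) for v in p]
            print(c,q,np.round(p,1),round(r["conf"],2),"z-plane",at_z(c,p,z),"depth",at_d(c,p,d[min(i,399),min(j,639)]))
print(arm.get_state()["t"])
E
```

```text
scene last_hole [254.4 383.9] 0.83 z-plane [0.5053 0.2455 0.073 ] depth [0.5148 0.2536 0.086 ]
scene stop_face [260.8 353.1] 0.9 z-plane [0.5726 0.2107 0.065 ] depth [0.5741 0.2122 0.0673]
scene stop_face [303.5 462. ] 0.37 z-plane [0.4657 0.4536 0.065 ] depth [0.5313 0.485  0.1492]
scene knob [212.  305.1] 0.52 z-plane [0.5884 0.0402 0.1095] depth [0.5964 0.0511 0.1214]
scene knob [245.9 387. ] 0.46 z-plane [0.5074 0.253  0.1095] depth [0.515  0.2594 0.1193]
scene mark_green [134.4 246.4] 0.67 z-plane [ 0.483  -0.4286  0.066 ] depth [ 0.4448 -0.5007  0.0158]
scene tray [147.8 253. ] 0.6 z-plane [ 0.4594 -0.4355  0.    ] depth [ 0.4764 -0.4044  0.0232]
scene bracket [260.  351.9] 0.75 z-plane [0.5335 0.1662 0.004 ] depth [0.5793 0.2133 0.0744]
scene bracket [146.8 257.9] 0.71 z-plane [ 0.4458 -0.4252  0.004 ] depth [ 0.4562 -0.4067  0.0179]
scene press [247.1 307. ] 0.82 z-plane [0.5953 0.0559 0.    ] depth [0.6202 0.0899 0.043 ]
scene punch_tip [214.3 304.9] 0.91 z-plane [0.5931 0.0456 0.108 ] depth [0.5985 0.053  0.1162]
scene punch_tip [259.4 355.2] 0.51 z-plane [0.5939 0.2389 0.1
[... 644 characters left out ...]
78 0.066 ] depth [0.4738 0.2071 0.071 ]
top mark_green [225.8 357. ] 0.16 z-plane [ 0.4327 -0.1441  0.066 ] depth [ 0.4345 -0.1501 -0.0003]
top tray [217.3 441. ] 0.73 z-plane [ 0.4543 -0.432   0.    ] depth [ 0.4539 -0.4297  0.0084]
top tray [171.7 343.3] 0.29 z-plane [ 0.616  -0.1107  0.    ] depth [ 0.6088 -0.1073  0.0515]
top bracket [174.2 295. ] 0.65 z-plane [0.6115 0.0503 0.004 ] depth [0.5815 0.0426 0.2223]
top bracket [224.7 440.9] 0.56 z-plane [ 0.4295 -0.4294  0.004 ] depth [ 0.4294 -0.4282  0.0085]
top press [182.9 297.4] 0.9 z-plane [0.5826 0.0432 0.    ] depth [0.5571 0.0366 0.2148]
top punch_tip [177.4 294.9] 0.98 z-plane [0.5872 0.0472 0.108 ] depth [0.5717 0.043  0.2264]
1.0
```

```bash
python3 - <<'E'
import cv2
p=cv2.imread("pics/top0.png")
cv2.imwrite("pics/top0a.png",cv2.resize(p[140:240,200:400],None,fx=4,fy=4,interpolation=cv2.INTER_CUBIC))
cv2.imwrite("pics/top0b.png",cv2.resize(p[160:280,400:500],None,fx=5,fy=5,interpolation=cv2.INTER_CUBIC))
p=cv2.imread("pics/scene0.png")
cv2.imwrite("pics/scene0a.png",cv2.resize(p[160:300,220:420],None,fx=4,fy=4,interpolation=cv2.INTER_CUBIC))
E
```

```text
(no output)
```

View pics/top0a.png

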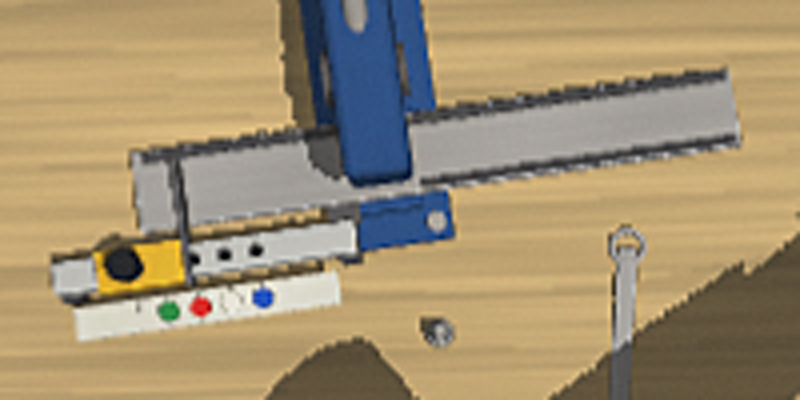

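View pics/top0b.png

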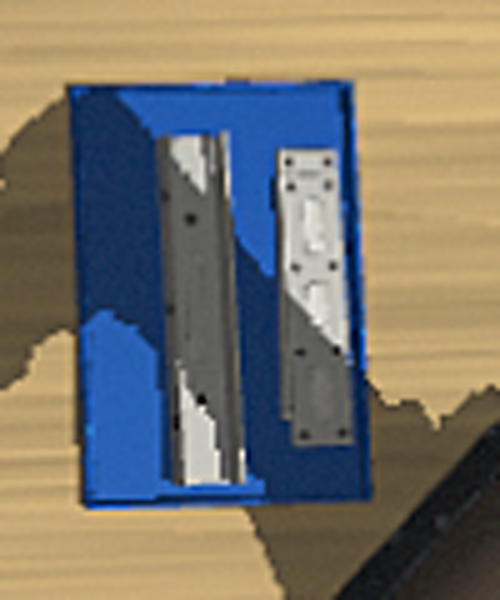

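View pics/scene0a.png

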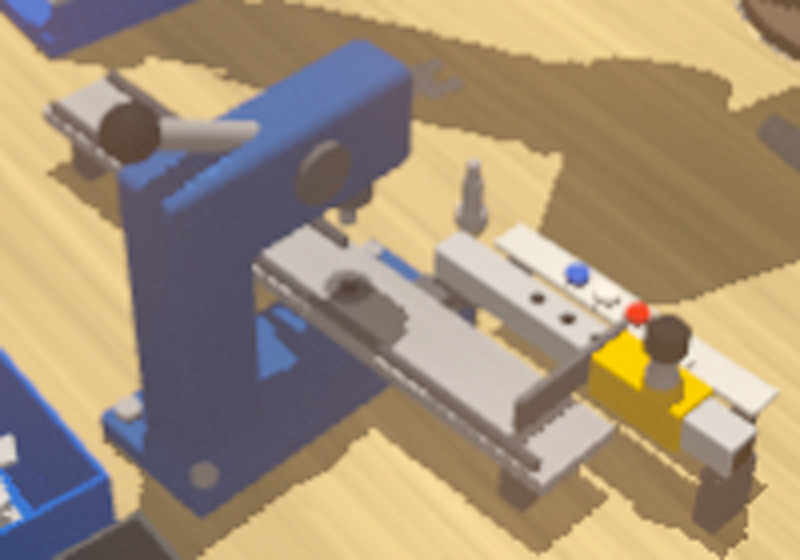

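```bash
python3 - <<'E'
from h import *
np.set_printoptions(precision=4,suppress=True)
m=arm.camera_model("wrist"); print(m)
s=arm.get_state()
R=Rot.from_euler('xyz',s['ee_rot']).as_matrix()
T=np.eye(4);T[:3,:3]=R;T[:3,3]=s['eef_pos']
print(np.linalg.inv(T)@m["world_from_camera"])
# colour blobs in top
p=cv2.imread("pics/top0.png"); hsv=cv2.cvtColor(p,cv2.COLOR_BGR2HSV)
sub=np.zeros(p.shape[:2],np.uint8); sub[205:225,215:290]=1
C={}
for n,lo,hi in(("green",(45,90,40),(85,255,255)),("blue",(105,120,60),(125,255,255)),("red",(0,150,80),(6,255,255))):
    mk=cv2.inRange(hsv,lo,hi)*sub; i,j=np.nonzero(mk); print(n,len(i),i.mean(),j.mean(),at_z("top",(i.mean(),j.mean()),.072)); C[n]=at_z("top",(i.mean(),j.mean()),.072)
# fit press pose
obs=[((0,-150),(.6088,-.1133)),((-62,208),(.506,.2505)),((0,160),(.571,.206)),((-100,183),C["green"][:2]),((-100,158),C["red"][:2]),((-100,108),C["blue"][:2])]
A=np.array([o[0] for o in obs])/1e3; B=np.array([o[1] for o in obs])
a,b=A-A.mean(0),B-B.mean(0)
th=np.arctan2((a[:,0]*b[:,1]-a[:,1]*b[:,0]).sum(),(a*b).sum()); Rr=np.array([[np.cos(th),-np.sin(th)],[np.sin(th),np.cos(th)]])
t=B.mean(0)-Rr@A.mean(0); print("yaw",th,"o",t); print((A@Rr.T+t-B)*1e3)
E
```

```text
{'camera_matrix': array([[282.1692,   0.    , 317.9524],
       [  0.    , 282.1692, 200.7649],
       [  0.    ,   0.    ,   1.    ]]), 'distortion': array([0.0102, 0.    , 0.    , 0.    , 0.    ]), 'world_from_camera': array([[-0.3718,  0.8842,  0.2827,  0.1741],
       [ 0.9283,  0.3539,  0.1138, -0.6576],
       [ 0.0006,  0.3048, -0.9524,  0.3854],
       [ 0.    ,  0.    ,  0.    ,  1.    ]])}
[[ 0.0001 -0.9524 -0.3048  0.0827]
 [ 1.     -0.0001  0.0006 -0.0002]
 [-0.0006 -0.3048  0.9524  0.0193]
 [ 0.      0.      0.      1.    ]]
green 16 217.5 242.0 [0.469  0.2191 0.072 ]
blue 16 214.125 265.3125 [0.4776 0.145  0.072 ]
red 15 216.4 249.93333333333334 [0.4718 0.1938 0.072 ]
yaw 0.10602443038131251 o [0.5891 0.046 ]
[[-3.7986 10.1652]
 [-0.5361 -4.2063]
 [ 1.1954 -0.8756]
 [ 1.3323 -1.6583]
 [ 1.1854 -1.2854]
 [ 0.6217 -2.1395]]
```

```bash
cat > plan.py <<'E'
from h import *
import sys
# usage plan(x,y,z,yaw): prints tool-frame shift units & turn units from measured
def plan(x,y,z,yaw):
    s=arm.get_state(); R=Rot.from_euler('xyz',s['ee_rot']); p=s['eef_pos']
    d=R.inv().apply(np.array([x,y,z])-p)/0.025
    Rt=Rot.from_euler('xyz',[np.pi,0,yaw]); w=np.degrees((R.inv()*Rt).as_rotvec())/8
    d2=Rt.inv().apply(np.array([x,y,z])-p)/0.025
    print("t",s['t'],"pos",p.round(4),"rpy",s['ee_rot'].round(4),"F",s['force'].round(1),"w",round(s['width'],4),"q",s['q'].round(2))
    print(" shift now",d.round(2),"turn",w.round(2),"shift if turned first",d2.round(2))
E
```

Request:
carry_out --targets '[[[0,0,0,-0.94,0.57,0,1],[0,0,0,-0.94,0.57,0,1],[0,0,0,-0.94,0.57,0,1],[0,0,0,-0.94,0.57,0,1],[0,0,0,-0.94,0.57,0,1],[0,0,0,-0.94,0.57,0,1],[0,0,0,-0.94,0.57,0,1],[0,0,0,-0.94,0.57,0,1],[0,0,0,-0.94,0.57,0,1],[0,0,0.96,0,0,0,1],[0,0,0.96,0,0,0,1]]]'

```text
t: 2.38
eef_pos: [0.3999, -0.4285, 0.4048]
ee_rot: [-3.141, 0.0, -3.032]
force: [-0.4, -0.4, -0.2]
width: 0.0881
```

```bash
python3 - <<'E'
from plan import *
np.set_printoptions(precision=4,suppress=True)
m=arm.camera_model("wrist"); p,d=arm.grab_frame("wrist"); cv2.imwrite("pics/w1.png",p[:,:,::-1]); np.savez("w1.npz",d=d,K=m["camera_matrix"],D=m["distortion"],T=m["world_from_camera"])
for q,z in(("bracket",.004),("plate_a",.004),("tray",0)):
    for r in arm.landmark_of("wrist",q)[:2]: print(q,np.round(r["point"],1),r["conf"],at_z("wrist",r["point"],z,m))
plan(.505,.2505,.40,-3.03)
E
```

```text
bracket [207.  319.1] 0.69 [ 0.4482 -0.4215  0.004 ]
plate_a [202.9 266.1] 0.9 [ 0.4503 -0.4972  0.004 ]
plate_a [193.  265.1] 0.62 [ 0.4358 -0.4993  0.004 ]
tray [207.3 309.1] 0.62 [ 0.4516 -0.4357  0.    ]
t 2.575 pos [ 0.3995 -0.429   0.4047] rpy [-3.1415  0.0001 -3.0257] F [0.1 0.9 0.3] w 0.0875 q [-0.49  0.21 -0.19  0.   -1.17 -0.97]
 shift now [-7.33 26.51  0.19] turn [-0.    0.    0.03] shift if turned first [-7.22 26.54  0.19]
```

View pics/w1.png

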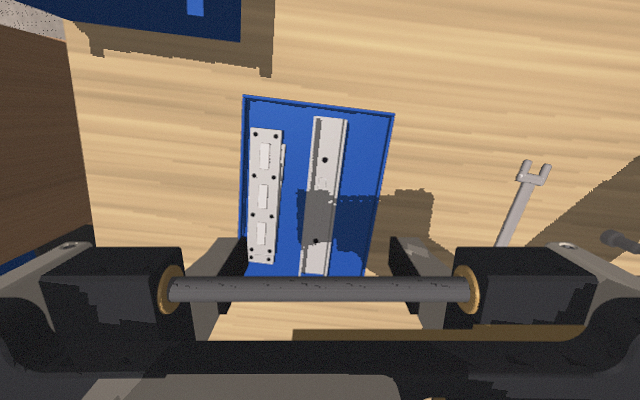

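```bash
cat > cloud.py <<'E'
from h import *
def cloud(f):
    D=np.load(f); d=D["d"]; h,w=d.shape
    g=np.stack(np.meshgrid(np.arange(w),np.arange(h)),-1).reshape(-1,1,2).astype(float)
    u=cv2.undistortPoints(g,D["K"],D["D"])[:,0]
    P=np.c_[u,np.ones(len(u))]*d.reshape(-1,1); T=D["T"]
    P=P@T[:3,:3].T+T[:3,3]; return P.reshape(h,w,3),d>0
E
python3 - <<'E'
from cloud import *
np.set_printoptions(precision=4,suppress=True)
P,ok=cloud("w1.npz")
x=P[...,0];y=P[...,1];z=P[...,2]
sel=ok&(x>.3)&(x<.62)&(y>-.47)&(y<-.36)&(z>.026)&(z<.045)
Q=P[sel]; print(len(Q),Q.mean(0),Q.min(0),Q.max(0))
r=cv2.minAreaRect((Q[:,:2]*1000).astype(np.float32)); print(r, cv2.boxPoints(r))
sel=ok&(x>.3)&(x<.62)&(y>-.56)&(y<-.46)&(z>.012)&(z<.022)
Q=P[sel]; r=cv2.minAreaRect((Q[:,:2]*1000).astype(np.float32)); print("plates",r,np.median(Q[:,2]))
E
```

```text
831 [ 0.4227 -0.4207  0.0341] [ 0.3239 -0.4427  0.026 ] [ 0.543  -0.4022  0.0368]
((433.4440612792969, -422.367919921875), (218.9198455810547, 40.04225158691406), 0.16160179674625397) [[ 323.9281 -402.6556]
 [ 324.041  -442.6977]
 [ 542.96   -442.0803]
 [ 542.8471 -402.0381]]
plates ((424.02490234375, -500.1822204589844), (71.36710357666016, 232.36236572265625), 87.85694122314453) 0.016870603691447772
```

Request:
carry_out --targets '[[[0,0,0,0,0.98,0,1],[0,0,0,0,0.98,0,1],[0,0,0,0,0.98,0,1],[0,0,0,0,0.98,0,1],[0,0,0,0,0.98,0,1],[0,0,0,0,0.98,0,1],[0,0,0,0,0.98,0,1],[0,0,0,0,0.98,0,1],[0,0,0,0,0.98,0,1],[0,0,0,0,0.98,0,1],[0,0,0,0,0.98,0,1],[0,0,0,0,0.98,0,1],[0,0,0,0,0.98,0,1],[0,0,0,0,0.98,0,1]]]'

```text
t: 4.32
eef_pos: [0.3607, -0.0875, 0.4049]
ee_rot: [3.141, 0.001, -3.026]
force: [1.3, 1.2, 1.3]
width: 0.0877
```

Request:
carry_out --targets '[[[0,0,0,-0.44,0.96,0,1],[0,0,0,-0.44,0.96,0,1],[0,0,0,-0.44,0.96,0,1],[0,0,0,-0.44,0.96,0,1],[0,0,0,-0.44,0.96,0,1],[0,0,0,-0.44,0.96,0,1],[0,0,0,-0.44,0.96,0,1],[0,0,0,-0.44,0.96,0,1],[0,0,0,-0.44,0.96,0,1],[0,0,0,-0.44,0.96,0,1],[0,0,0,-0.44,0.96,0,1]]]'

```text
t: 5.7
eef_pos: [0.452, 0.1894, 0.4046]
ee_rot: [-3.141, -0.0, -3.029]
force: [0.5, 0.7, 0.3]
width: 0.0876
```

```bash
python3 - <<'E'
from plan import *
np.set_printoptions(precision=4,suppress=True)
m=arm.camera_model("wrist"); p,d=arm.grab_frame("wrist"); cv2.imwrite("pics/w2.png",p[:,:,::-1]); np.savez("w2.npz",d=d,K=m["camera_matrix"],D=m["distortion"],T=m["world_from_camera"])
for q,z in(("knob",.1095),("last_hole",.073),("stop_face",.065),("mark_green",.066)):
    for r in arm.landmark_of("wrist",q)[:2]: print(q,np.round(r["point"],1),r["conf"],at_z("wrist",r["point"],z,m))
plan(.505,.2505,.40,-3.03)
E
```

```text
knob [248.8 368. ] 0.8 [0.5057 0.2502 0.1095]
last_hole [231.6 365.1] 0.75 [0.5014 0.2522 0.073 ]
last_hole [136.1  69.2] 0.44 [ 0.4268 -0.0822  0.073 ]
stop_face [279.5 323.2] 0.79 [0.5782 0.2107 0.065 ]
mark_green [203.8 347.7] 0.68 [0.4711 0.2274 0.066 ]
t 5.95 pos [0.4515 0.1881 0.4044] rpy [-3.1411 -0.0007 -3.0285] F [ 0.2 -0.3 -0.4] w 0.0877 q [ 0.8   0.05 -0.39 -0.   -1.14 -2.26]
 shift now [-2.41  2.24  0.17] turn [-0.   -0.01  0.01] shift if turned first [-2.41  2.24  0.17]
```

View pics/w2.png

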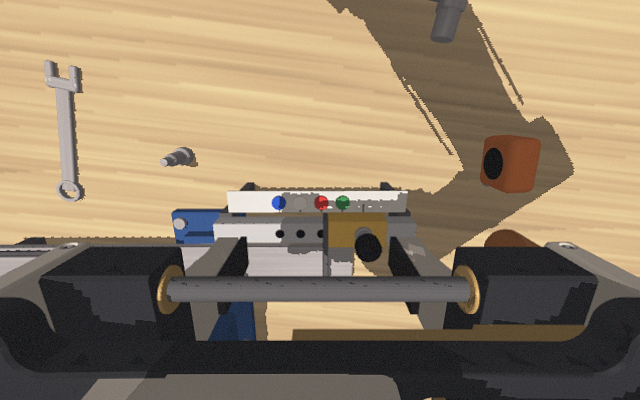

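```bash
python3 - <<'E'
from cloud import *
np.set_printoptions(precision=4,suppress=True)
P,ok=cloud("w2.npz"); D=np.load("w2.npz"); m=dict(camera_matrix=D["K"],distortion=D["D"],world_from_camera=D["T"])
p=cv2.imread("pics/w2.png"); hsv=cv2.cvtColor(p,cv2.COLOR_BGR2HSV)
sub=np.zeros(p.shape[:2],np.uint8); sub[190:215,228:408]=1
C={}
for n,lo,hi in(("green",(45,90,40),(85,255,255)),("blue",(105,120,60),(125,255,255)),("red",(0,150,80),(6,255,255))):
    mk=cv2.inRange(hsv,lo,hi)*sub; i,j=np.nonzero(mk); C[n]=at_z("wrist",(i.mean(),j.mean()),.071,m); print(n,len(i),i.mean(),j.mean(),C[n])
v=C["green"]-C["blue"]; print("yaw from markers",np.arctan2(-v[0],v[1]),np.hypot(v[0],v[1]))
sub[:]=0; sub[210:270,320:420]=1
mk=(cv2.inRange(hsv,(15,120,60),(32,255,255))*sub)>0
Y=P[mk&ok]; Y=Y[abs(Y[:,2]-.077)<.004]; print("yellow",len(Y),Y.mean(0)); r=cv2.minAreaRect((Y[:,:2]*1000).astype(np.float32)); print(r)
x,y,z=P[...,0],P[...,1],P[...,2]
k=ok&(abs(x-.5057)<.03)&(abs(y-.25)<.03)&(z>.112)&(z<.128); Q=P[k]; print("knob top",len(Q),Q.mean(0),Q.min(0),Q.max(0))
# inner tube/strip fronts
k=ok&(abs(z-.066)<.004)&(x<.5)&(x>.44)&(y>.05)&(y<.3); Q=P[k]; r=cv2.minAreaRect((Q[:,:2]*1000).astype(np.float32)); print("strip",r,np.median(Q[:,2]))
E
```

```text
green 139 202.3525179856115 342.2589928057554 [0.4685 0.22   0.071 ]
blue 146 202.8904109589041 277.0821917808219 [0.4777 0.1442 0.071 ]
red 133 202.38345864661653 321.0676691729323 [0.4713 0.1954 0.071 ]
yaw from markers 0.12162391810790125 0.07637253218331287
yellow 1151 [0.5007 0.2376 0.0773]
((503.45941162109375, 242.06790161132812), (33.59907150268555, 69.13446044921875), 6.764581680297852)
knob top 545 [0.5008 0.2478 0.1198] [0.4894 0.2348 0.112 ] [0.5161 0.2639 0.1232]
strip ((477.68975830078125, 191.46929931640625), (38.98042297363281, 214.15695190429688), 6.486832141876221) 0.06657279653837397
```

Request:
carry_out --targets '[[[0,0,0,-0.79,0.73,0.9,0.3],[0,0,0,-0.79,0.73,0.9,0.3],[0,0,0,-0.79,0.73,0.9,0.3],[0,0,-0.03,0,0,0,0.3]]]'

```text
t: 6.45
eef_pos: [0.5045, 0.249, 0.335]
ee_rot: [-3.139, -0.003, -3.025]
force: [-1.7, -0.6, -0.2]
width: 0.0582
```

```bash
python3 - <<'E'
from plan import *
m=arm.camera_model("wrist"); p,d=arm.grab_frame("wrist"); cv2.imwrite("pics/w3.png",p[:,:,::-1])
plan(.5038,.2495,.2688,-3.0236)
print(proj("wrist",[.5038,.2495,.1205],m))
E
```

```text
t 6.5 pos [0.5042 0.2486 0.3362] rpy [-3.1401e+00 -1.9000e-03 -3.0246e+00] F [-0.5  0.4  0.6] w 0.0577 q [ 0.81  0.23 -0.33 -0.   -1.01 -2.26]
 shift now [0.01 0.04 2.7 ] turn [-0.01 -0.01 -0.01] shift if turned first [0.01 0.04 2.7 ]
[[226.50613086 319.36078378]]
```

View pics/w3.png

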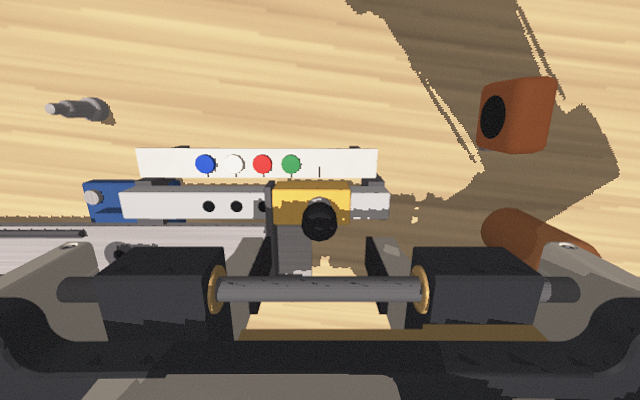

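Request:
carry_out --targets '[[[0,0,0,0,0.04,0.9,0.3],[0,0,0,0,0,0.9,0.3],[0,0,0,0,0,0.6,0.3],[0,0,0,0,0,0.3,0.3],[0,0,0,0,0,0,-1],[0,0,0,0,0,0,-1],[0,0,0,0,0,0,-1],[0,0,0,0,0,0,-1]]]' --squeeze 40

```text
t: 7.5
eef_pos: [0.5042, 0.2499, 0.2702]
ee_rot: [3.141, 0.001, -3.025]
force: [0.9, -1.2, 2.9]
width: 0.0266
```

Request:
carry_out --targets '[[[0,0,0,0,0,-0.18,-1],[0,0,0,0,0,-0.18,-1],[0,0,0,0,0,-0.18,-1],[0,0,0,0,0,0,-1],[0,0,0,0,0,0,-1]]]'

```text
t: 8.12
eef_pos: [0.5042, 0.2499, 0.2828]
ee_rot: [3.141, 0.0, -3.025]
force: [5.7, 1.2, -10.6]
width: 0.0266
```

```bash
python3 - <<'E'
from plan import *
o=np.array([.504,.2498])+.025*np.array([np.sin(.118),-np.cos(.118)])
plan(o[0],o[1],.2835,-3.0236)
m=arm.camera_model("wrist"); p,d=arm.grab_frame("wrist"); cv2.imwrite("pics/w4.png",p[:,:,::-1])
E
```

```text
t 8.125 pos [0.5042 0.2499 0.2828] rpy [ 3.1414e+00  1.0000e-04 -3.0248e+00] F [  5.7   1.2 -10.6] w 0.0266 q [ 0.81  0.29 -0.4  -0.   -0.89 -2.26]
 shift now [ 0.01 -1.   -0.03] turn [ 0.    0.   -0.01] shift if turned first [ 0.01 -1.   -0.03]
```

View pics/w4.png

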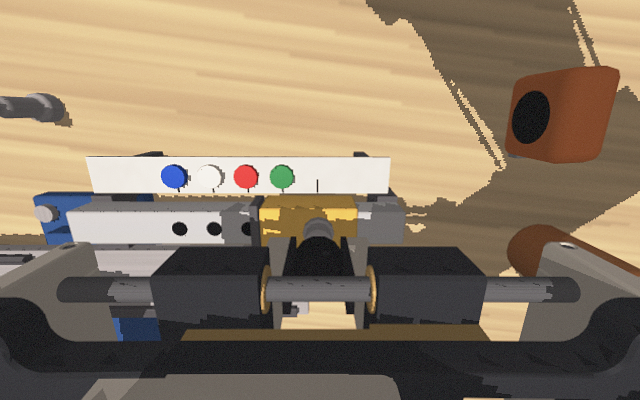

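Request:
carry_out --targets '[[[0,0,0,0,-0.3,0,-1],[0,0,0,0,-0.35,0,-1],[0,0,0,0,-0.35,0,-1],[0,0,0,0,0,0,-1],[0,0,0,0,0,0,-1]]]'

```text
t: 8.8
eef_pos: [0.5072, 0.2246, 0.2828]
ee_rot: [-3.141, -0.0, -3.025]
force: [6.7, -1.9, -10.0]
width: 0.0267
```

```bash
python3 - <<'E'
from plan import *
o=np.array([.504,.2498])+.025*np.array([np.sin(.118),-np.cos(.118)])
plan(o[0],o[1],.2702,-3.0236)
m=arm.camera_model("wrist"); p,d=arm.grab_frame("wrist"); cv2.imwrite("pics/w5.png",p[:,:,::-1])
E
```

```text
t 8.8 pos [0.5072 0.2246 0.2828] rpy [-3.1409e+00 -3.0000e-04 -3.0250e+00] F [  6.7  -1.9 -10. ] w 0.0267 q [ 0.77  0.27 -0.42  0.   -0.88 -2.22]
 shift now [0.01 0.02 0.5 ] turn [-0.01 -0.   -0.01] shift if turned first [0.01 0.02 0.5 ]
```

View pics/w5.png

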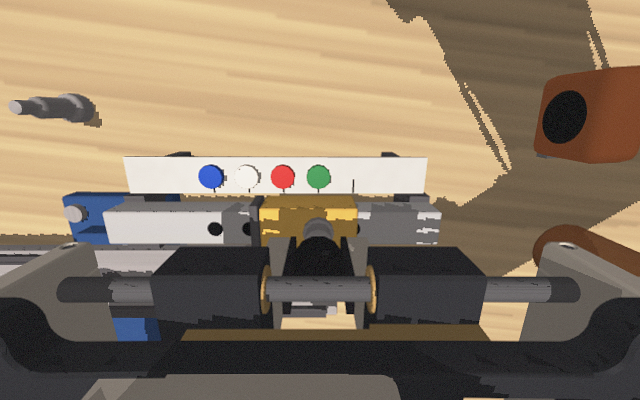

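Request:
carry_out --targets '[[[0,0,0,0,0.02,0.18,-1],[0,0,0,0,0,0.18,-1],[0,0,0,0,0,0.18,-1],[0,0,0,0,0,0,-1],[0,0,0,0,0,0,-1]]]'

```text
t: 9.48
eef_pos: [0.507, 0.2254, 0.2702]
ee_rot: [-3.141, 0.0, -3.025]
force: [2.5, -2.7, 0.6]
width: 0.0264
```

Request:
carry_out --targets '[[[0,0,0,0,0,0,0.2],[0,0,0,0,0,0,0.3],[0,0,0,0,0,0,0.3],[0,0,0,0,0,-0.6,0.3],[0,0,0,0,0,-0.9,0.3],[0,0,0,0,0,-0.9,0.3],[0,0,0,0,0,-0.9,0.3],[0,0,0,0,0,0,0.3]]]'

```text
t: 10.48
eef_pos: [0.5074, 0.2259, 0.3551]
ee_rot: [3.139, 0.004, -3.024]
force: [0.6, -0.3, -0.2]
width: 0.0566
```

```bash
python3 - <<'E'
from plan import *
m=arm.camera_model("wrist"); p,d=arm.grab_frame("wrist"); cv2.imwrite("pics/w6.png",p[:,:,::-1]);np.savez("w6.npz",d=d,K=m["camera_matrix"],D=m["distortion"],T=m["world_from_camera"])
p,d=arm.grab_frame("scene"); cv2.imwrite("pics/s6.png",cv2.resize(p[160:300,220:420,::-1],None,fx=4,fy=4,interpolation=cv2.INTER_CUBIC));m=arm.camera_model("scene");np.savez("s6.npz",d=d,K=m["camera_matrix"],D=m["distortion"],T=m["world_from_camera"])
from cloud import cloud
d0=np.load("scene_d.npy");np.savez("s0.npz",d=d0,K=m["camera_matrix"],D=m["distortion"],T=m["world_from_camera"])
np.set_printoptions(precision=4,suppress=True)
for f,c in(("w2.npz",(.5038,.2495)),("s0.npz",(.5038,.2495)),("w6.npz",(.507,.2247)),("s6.npz",(.507,.2247))):
    P,ok=cloud(f); k=ok&(np.hypot(P[...,0]-c[0],P[...,1]-c[1])<.016)&(P[...,2]>.1)&(P[...,2]<.145); Q=P[k]
    print(f,len(Q),Q.mean(0),np.percentile(Q[:,2],[10,50,90,97]))
plan(.439,-.422,.40,-3.1416)
E
```

```text
w2.npz 640 [0.4997 0.2472 0.1179] [0.1093 0.1202 0.1217 0.1221]
s0.npz 124 [0.5093 0.2517 0.1163] [0.1071 0.1187 0.1217 0.1224]
w6.npz 953 [0.5033 0.2245 0.1189] [0.1128 0.1205 0.1217 0.1221]
s6.npz 122 [0.5123 0.2274 0.1161] [0.1065 0.1186 0.1216 0.1229]
t 10.575 pos [0.5068 0.2255 0.3527] rpy [ 3.1408  0.0006 -3.0248] F [ 0.3 -0.7 -0.2] w 0.0569 q [ 0.77  0.2  -0.33 -0.   -1.04 -2.23]
 shift now [  5.71 -25.4   -1.91] turn [0.01 0.   0.84] shift if turned first [  2.71 -25.9   -1.89]
```

View pics/w6.png

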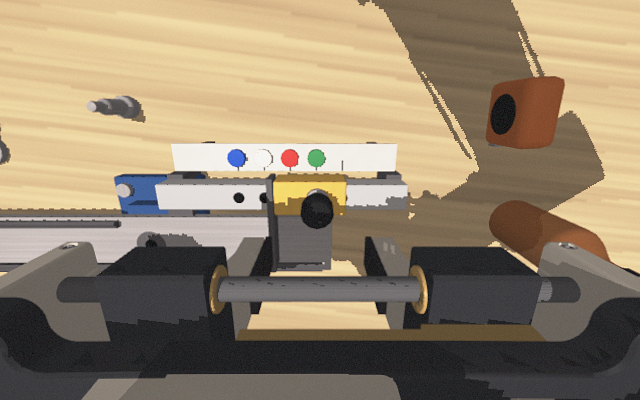

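View pics/s6.png

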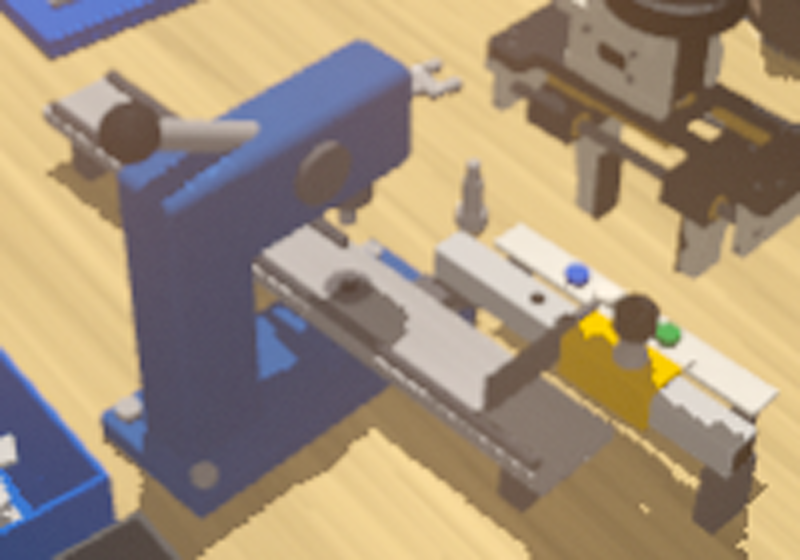

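```bash
python3 - <<'E'
from cloud import *
np.set_printoptions(precision=4,suppress=True)
P,ok=cloud("w1.npz")
x=P[...,0];y=P[...,1];z=P[...,2]
for lo,hi in((-.45,-.43),(-.41,-.39)):
    k=ok&(x>.3)&(x<.57)&(y>lo)&(y<hi)&(z>.03)&(z<.04); Q=P[k]
    f=np.polyfit(Q[:,0],Q[:,1],1); print(len(Q),f,np.polyval(f,.439),Q[:,0].min(),Q[:,0].max())
k=ok&(x>.28)&(x<.57)&(y>-.445)&(y<-.40)&(z>.022)&(z<.045);Q=P[k]
b=np.linspace(.31,.56,12)
for a,c in zip(b[:-1],b[1:]):
    q=Q[(Q[:,0]>a)&(Q[:,0]<c)]
    if len(q): print(round(a,3),len(q),q[:,1].min(),q[:,1].max(),np.median(q[:,2]))
# web extents
k=ok&(y>-.433)&(y<-.41)&(z>.003)&(z<.012)&(x>.28)&(x<.6); print(P[k][:,0].min(),P[k][:,0].max())
p=cv2.imread("pics/w1.png"); cv2.imwrite("pics/w1a.png",cv2.resize(p[90:300,230:410],None,fx=3.5,fy=2.8))
E
```

```text
371 [ 0.0031 -0.4422] -0.44086272234387563 0.3244217989666878 0.5429580562490091
414 [ 0.0033 -0.4055] -0.404060068474091 0.3239326086994404 0.5390379348256126
0.31 48 -0.44267413557925134 -0.40285587060755146 0.034504456342669465
0.333 113 -0.4425819964846828 -0.40262305105021184 0.03453629719864376
0.355 102 -0.44259211361553646 -0.4026711539024116 0.034370196474610815
0.378 100 -0.4424529470329976 -0.40253110295808525 0.034457571904539186
0.401 93 -0.4423302048709361 -0.4025208276506013 0.034393822864989265
0.424 88 -0.4423137261971084 -0.4023483265341631 0.034482284555505255
0.446 85 -0.44229328324052136 -0.40235738818904493 0.034285010910559965
0.469 82 -0.4421654276833239 -0.4022108591088571 0.03429063619598752
0.492 79 -0.4421276089223876 -0.4022256917282907 0.03454108397507766
0.515 71 -0.4419815382840042 -0.4022204437415344 0.03453519749978673
0.537 14 -0.4419911400129144 -0.4031784885791234 0.034192581695641405
0.3132724874849251 0.561795662739238
```

View pics/w1a.png

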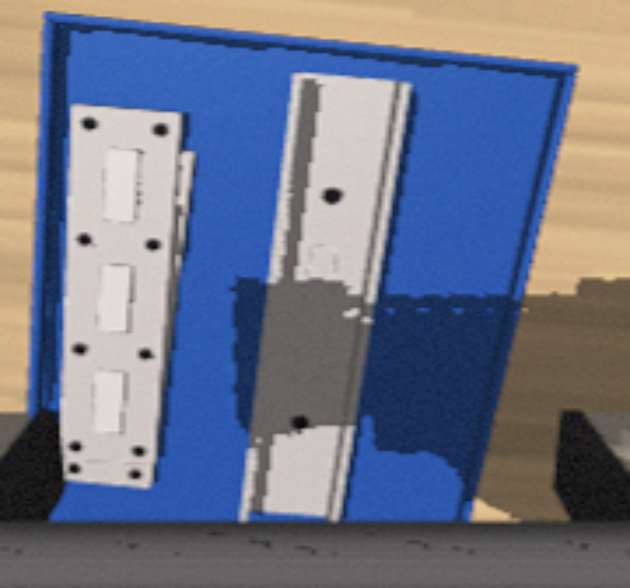

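Request:
carry_out --targets '[[[0,0,0,0.5,-0.5,-0.9,0.3],[0,0,0,0.5,-0.9,-0.9,0.3],[0,0,0,0.5,-0.95,-0.5,0.3],[0,0,0,0.5,-0.95,0,0.3],[0,0,0,0.5,-0.95,0,0.3],[0,0,0,0.5,-0.95,0,0.3],[0,0,0,0.2,-0.95,0,0.3],[0,0,0,0.1,-0.95,0,0.3],[0,0,0,0.1,-0.95,0,0.3],[0,0,0,0.1,-0.95,0,0.3],[0,0,0,0.1,-0.95,0,0.3],[0,0,0,0.1,-0.95,0,0.3],[0,0,0,0.1,-0.95,0,0.3],[0,0,0,0.1,-0.95,0,0.3],[0,0,0,0.1,-0.95,0,0.3]]]'

```text
t: 12.45
eef_pos: [0.447, -0.129, 0.4092]
ee_rot: [3.142, -0.001, -3.025]
force: [0.0, -0.5, 0.5]
width: 0.0571
```

```bash
python3 - <<'E'
from plan import *
plan(.439,-.4223,.30,-3.1384)
E
```

```text
t 12.45 pos [ 0.447  -0.129   0.4092] rpy [ 3.1415e+00 -8.0000e-04 -3.0250e+00] F [ 0.  -0.5  0.5] w 0.0571 q [ 0.14  0.   -0.42 -0.   -1.15 -1.6 ]
 shift now [  1.68 -11.61   4.37] turn [ 0.   -0.01  0.81] shift if turned first [  0.36 -11.73   4.37]
```

Request:
carry_out --targets '[[[0,0,0.81,0,0,0,0.14],[0,0,0,0.03,-0.98,0,0.14],[0,0,0,0.03,-0.98,0,0.14],[0,0,0,0.03,-0.98,0,0.14],[0,0,0,0.03,-0.98,0,0.14],[0,0,0,0.03,-0.98,0,0.14],[0,0,0,0.03,-0.98,0,0.14],[0,0,0,0.03,-0.98,0,0.14],[0,0,0,0.03,-0.98,0.8,0.14],[0,0,0,0.03,-0.98,0.9,0.14],[0,0,0,0.03,-0.98,0.9,0.14],[0,0,0,0.03,-0.98,0.9,0.14],[0,0,0,0.03,-0.95,0.87,0.14],[0,0,0,0,0,0,0.14]]]'

```text
t: 14.2
eef_pos: [0.4381, -0.422, 0.2976]
ee_rot: [3.139, -0.004, -3.14]
force: [-0.1, 0.3, 0.6]
width: 0.0499
```

```bash
python3 - <<'E'
from plan import *
np.set_printoptions(precision=4,suppress=True)
m=arm.camera_model("wrist"); p,d=arm.grab_frame("wrist"); cv2.imwrite("pics/w7.png",p[:,:,::-1]);np.savez("w7.npz",d=d,K=m["camera_matrix"],D=m["distortion"],T=m["world_from_camera"])
plan(.439,-.4223,.1945,-3.1384)
from cloud import cloud
P,ok=cloud("w7.npz")
x=P[...,0];y=P[...,1];z=P[...,2]
k=ok&(x>.3)&(x<.57)&(y>-.455)&(y<-.39)&(z>.026)&(z<.042); Q=P[k]
for a in np.arange(.32,.56,.02):
    q=Q[(Q[:,0]>a)&(Q[:,0]<a+.02)]
    if len(q): print(round(a,3),len(q),q[:,1].min(),q[:,1].max(),np.median(q[:,2]))
print(Q[:,0].min())
E
```

```text
t 14.25 pos [ 0.4386 -0.4215  0.299 ] rpy [ 3.1402 -0.0027 -3.1396] F [0.7 0.4 0.4] w 0.0504 q [-0.44  0.34 -0.28 -0.   -0.96 -1.12]
 shift now [-0.03 -0.04  4.18] turn [ 0.01 -0.02 -0.01] shift if turned first [-0.02 -0.03  4.18]
0.32 196 -0.4424849515332901 -0.4023596705942266 0.034497814064064006
0.34 226 -0.44252027011582745 -0.40251982431937217 0.03443391737834875
0.36 208 -0.44254345045993704 -0.4026610178339902 0.03458391251218057
0.38 190 -0.44227602057787974 -0.4024025700234154 0.03445531241899176
0.4 179 -0.4423769762567747 -0.4025398185798145 0.03427807065608429
0.42 156 -0.44230621881415527 -0.402210246045363 0.03452148083334905
0.44 163 -0.4418676178091815 -0.40250460703574886 0.03440931173767464
0.46 148 -0.4421452329996392 -0.4020972846187777 0.034572341065849055
0.48 127 -0.44169144866914034 -0.40258137555031287 0.034604377876258696
0.5 73 -0.4418877563608034 -0.4024091449473819 0.03439480671917597
0.52 6 -0.44150627826576855 -0.4027427236593778 0.03467774843504996
0.54 77 -0.4417700053788053 -0.402424300962945 0.03450879559606834
0.3245032150810777
```

View pics/w7.png

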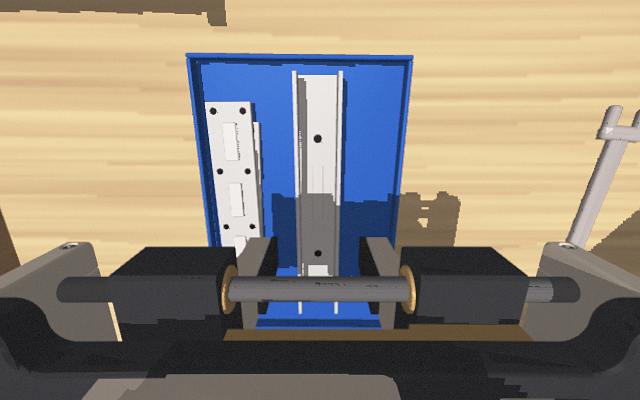

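Request:
carry_out --targets '[[[0,0,0,-0.03,-0.03,0.95,0.14],[0,0,0,0,0,0.95,0.14],[0,0,0,0,0,0.9,0.14],[0,0,0,0,0,0.7,0.14],[0,0,0,0,0,0.4,0.14],[0,0,0,0,0,0.28,0.14],[0,0,0,0,0,0,0.14],[0,0,0,0,0,0,-1],[0,0,0,0,0,0,-1],[0,0,0,0,0,0,-1]]]' --squeeze 45

```text
t: 15.5
eef_pos: [0.4408, -0.4217, 0.1965]
ee_rot: [-3.141, 0.001, -3.138]
force: [-0.2, 0.3, 3.0]
width: 0.0397
```

Request:
carry_out --targets '[[[0,0,0,0,0,-0.3,-1],[0,0,0,0,0,-0.7,-1],[0,0,0,0,0,-1,-1],[0,0,0,0,0,-1,-1],[0,0,0,0,0,-1,-1],[0,0,0,0,0,-1,-1],[0,0,0,0,0,-1,-1],[0,0,0,0,0,-0.6,-1]]]'

```text
t: 16.5
eef_pos: [0.4405, -0.4215, 0.3632]
ee_rot: [-3.141, 0.002, -3.138]
force: [-0.8, -0.2, -4.5]
width: 0.0395
```

```bash
python3 - <<'E'
from plan import *
from cloud import cloud
np.set_printoptions(precision=4,suppress=True)
m=arm.camera_model("top"); np.savez("t0.npz",d=np.load("top_d.npy"),K=m["camera_matrix"],D=m["distortion"],T=m["world_from_camera"])
c,s=np.cos(.118),np.sin(.118); o=np.array([.5899,.0503])
for f in("t0.npz","s0.npz","w6.npz","w3.npz"):
    try: P,ok=cloud(f)
    except Exception: continue
    X=(P[...,0]-o[0])*c+(P[...,1]-o[1])*s; Y=-(P[...,0]-o[0])*s+(P[...,1]-o[1])*c; Z=P[...,2]
    for a,b in((-290,-240),(-240,-190),(-190,-140),(-140,-90),(-90,-40),(40,80),(80,120)):
        k=ok&(Y>a/1e3)&(Y<b/1e3)&(abs(X)<.05)&(Z>.042)&(Z<.068)
        if k.sum()>20:
            x=X[k]*1e3; g=k&(Z>.056)
            print(f,a,k.sum(),np.percentile(x,[2,98]).round(1),"mid",round(np.percentile(x,[2,98]).mean(),1),"z",np.median(Z[k]), "guide med x", np.median(X[g&(X<0)])*1e3 if (g&(X<0)).any() else None,np.median(X[g&(X>0)])*1e3 if (g&(X>0)).any() else None)
    k=ok&(abs(X)<.03)&(Z>.042)&(Z<.056); print(f,"Y ext",np.percentile(Y[k],[.3,99.7])*1e3)
plan(.5,-.3,.36,-1.453)
E
```

```text
t0.npz -290 304 [-31.2  30.5] mid -0.3 z 0.05121215850647731 guide med x -25.4352197784994 26.618282145164834
t0.npz -240 307 [-31.1  30.8] mid -0.2 z 0.05092782110054106 guide med x -26.333372096631344 26.438089804995098
t0.npz -190 305 [-31.   30.3] mid -0.3 z 0.0507883663878701 guide med x -25.609983336495137 26.902815071943156
t0.npz -140 307 [-31.1  31.3] mid 0.1 z 0.05092393726264266 guide med x -26.367116615590305 25.933443872013605
t0.npz -90 314 [-31.1  31. ] mid -0.1 z 0.05111828738086721 guide med x -26.30583048627782 25.400212934137038
t0.npz 40 258 [-42.3  31.5] mid -5.4 z 0.05029736316241418 guide med x -48.11367078919615 27.248674022732107
t0.npz 80 250 [-30.   32.4] mid 1.2 z 0.050446602075379654 guide med x -11.000822097659318 26.625441313256292
t0.npz Y ext [-290.2174  403.6395]
s0.npz -290 208 [-26.7  32.5] mid 2.9 z 0.05195108547007815 guide med x -24.43401469864398 28.348625096827845
s0.npz -240 57 [-26.1  34.7] mid 4.3 z 0.052603037868835356 guide med x -25.10870139574939 29.32130336400777
s0.npz -90 167 [-25.9  33.1] mid 3.6 z 0.050920032246310254 guide med x -
[... 351 characters left out ...]
26 guide med x -28.383769123570808 24.04276416867917
w6.npz -140 1750 [-34.3  12.3] mid -11.0 z 0.050851328036536636 guide med x -29.16052327341022 None
w6.npz -90 1867 [-34.1  22.8] mid -5.6 z 0.05075094395051294 guide med x -29.606513781603354 24.09775751995539
w6.npz 40 1213 [-38.9   0.1] mid -19.4 z 0.05040635191978465 guide med x None None
w6.npz 80 1075 [-33.6  10.4] mid -11.6 z 0.05051295053585264 guide med x None None
w6.npz Y ext [-167.989   407.2946]
t 16.5 pos [ 0.4405 -0.4215  0.3632] rpy [-3.1406  0.0019 -3.1378] F [-0.8 -0.2 -4.5] w 0.0395 q [-0.44  0.28 -0.2   0.   -1.09 -1.12]
 shift now [-2.4   4.85  0.13] turn [ -0.02   0.   -12.07] shift if turned first [-4.55 -2.94  0.13]
```

Request:
carry_out --targets '[[[0,0,-0.6,0,0,0,-1],[0,0,-1,0,0,0,-1],[0,0,-1,0,0,0,-1],[0,0,-1,0,0,0,-1],[0,0,-1,0,0,0,-1],[0,0,-1,0,0,0,-1],[0,0,-1,0,0,0,-1],[0,0,-1,0,0,0,-1],[0,0,-1,0,0,0,-1],[0,0,-1,0,0,0,-1],[0,0,-1,0,0,0,-1],[0,0,-0.9,0,0,0,-1],[0,0,-0.57,0,0,0,-1],[0,0,0,0,0,0,-1]]]'

```text
t: 18.25
eef_pos: [0.4404, -0.4214, 0.3609]
ee_rot: [3.141, 0.0, -1.453]
force: [0.2, 0.6, -3.9]
width: 0.0397
```

```bash
python3 - <<'E'
from plan import *
plan(.6093,-.1136,.30,-1.4528)
E
```

```text
t 18.25 pos [ 0.4404 -0.4214  0.3609] rpy [ 3.1412e+00  5.0000e-04 -1.4531e+00] F [ 0.2  0.6 -3.9] w 0.0397 q [-0.44  0.28 -0.2  -0.   -1.09  0.56]
 shift now [-11.43  -8.16   2.44] turn [ 0.  0. -0.] shift if turned first [-11.43  -8.16   2.44]
```

Request:
carry_out --targets '[[[0,0,0,-0.5,-0.36,0,-1],[0,0,0,-0.95,-0.68,0,-1],[0,0,0,-0.95,-0.68,0,-1],[0,0,0,-0.95,-0.68,0,-1],[0,0,0,-0.95,-0.68,0,-1],[0,0,0,-0.95,-0.68,0,-1],[0,0,0,-0.95,-0.68,0,-1],[0,0,0,-0.95,-0.68,0,-1],[0,0,0,-0.95,-0.68,0,-1],[0,0,0,-0.95,-0.68,0.2,-1],[0,0,0,-0.95,-0.68,0.5,-1],[0,0,0,-0.95,-0.68,0.6,-1],[0,0,0,-0.48,-0.32,0.7,-1],[0,0,0,0,0,0.4,-1],[0,0,0,0,0,0,-1]]]'

```text
t: 20.12
eef_pos: [0.6089, -0.114, 0.2999]
ee_rot: [3.139, 0.0, -1.453]
force: [-0.3, 0.5, -3.7]
width: 0.0401
```

```bash
python3 - <<'E'
from plan import *
m=arm.camera_model("wrist"); p,d=arm.grab_frame("wrist"); cv2.imwrite("pics/w8.png",p[:,:,::-1]);np.savez("w8.npz",d=d,K=m["camera_matrix"],D=m["distortion"],T=m["world_from_camera"])
plan(.6093,-.1136,.2425,-1.4528)
E
```

```text
t 20.175 pos [ 0.6091 -0.1142  0.3008] rpy [ 3.1408e+00 -2.0000e-04 -1.4531e+00] F [-1.1  0.1 -3. ] w 0.0397 q [ 0.13  0.35 -0.25  0.   -0.97 -0.01]
 shift now [-0.02 -0.01  2.33] turn [ 0.01 -0.   -0.  ] shift if turned first [-0.02 -0.01  2.33]
```

View pics/w8.png

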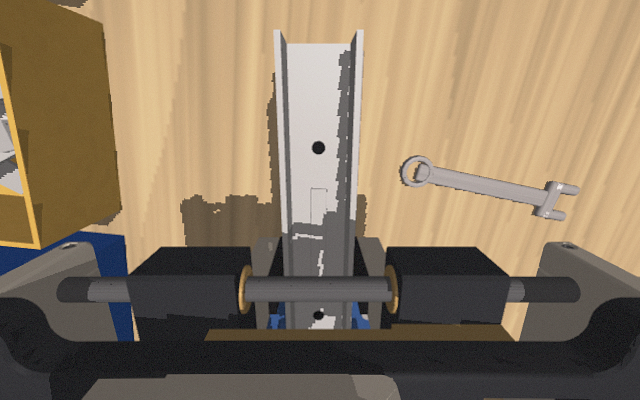

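```bash
python3 - <<'E'
from plan import *
for n,(a,b,c,d_) in(("top",(140,220,280,400)),("scene",(140,240,200,340))):
    p,d=arm.grab_frame(n); m=arm.camera_model(n); np.savez(n[0]+"8.npz",d=d,K=m["camera_matrix"],D=m["distortion"],T=m["world_from_camera"])
    cv2.imwrite(f"pics/{n}8.png",cv2.resize(p[a:b,c:d_,::-1],None,fx=5.5,fy=5.5,interpolation=cv2.INTER_CUBIC))
E
```

```text
(no output)
```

View pics/top8.png

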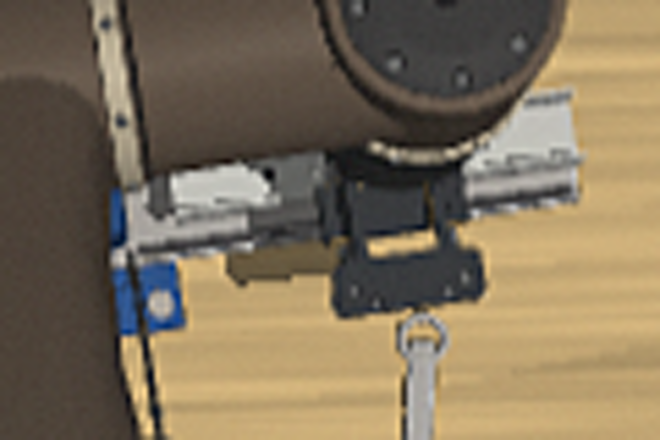

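View pics/scene8.png

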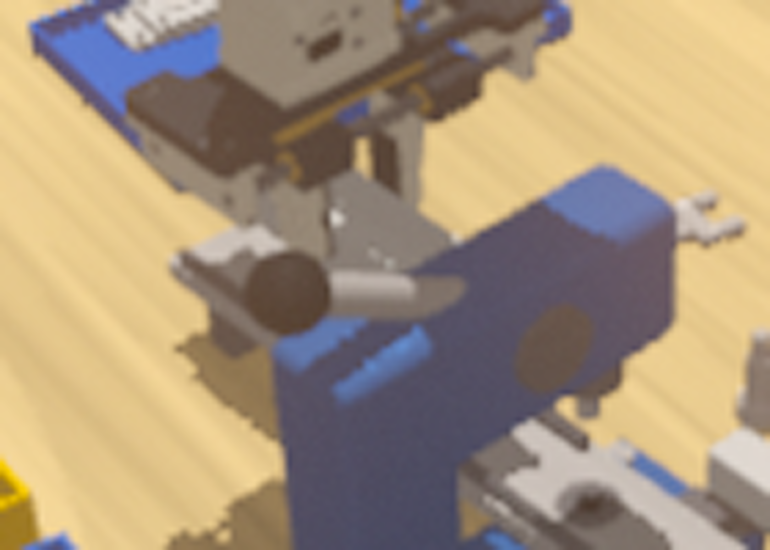

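```bash
python3 - <<'E'
from plan import *
from cloud import cloud
np.set_printoptions(precision=2,suppress=True)
c,s=np.cos(.118),np.sin(.118); o=np.array([.5899,.0503])
def pr(P): return ((P[...,0]-o[0])*c+(P[...,1]-o[1])*s)*1e3, (-(P[...,0]-o[0])*s+(P[...,1]-o[1])*c)*1e3
st=arm.get_state(); print("tcp in press",pr(st["eef_pos"]),st["eef_pos"])
for f in("t8.npz","s8.npz","w8.npz"):
    P,ok=cloud(f); X,Y=pr(P); Z=P[...,2]*1e3
    for lo,hi in((-285,-260),(-260,-225),(-225,-200),(-120,-90),(-90,-60)):
        k=ok&(Y>lo)&(Y<hi)&(abs(X)<40)&(Z>128)&(Z<148)
        if k.sum()>5: print(f,lo,k.sum(),X[k].min(),X[k].max(),"mid",(X[k].min()+X[k].max())/2,"z",np.percentile(Z[k],[10,50,90]))
        k=ok&(Y>lo)&(Y<hi)&(abs(X)<40)&(Z>100)&(Z<120)
        if k.sum()>5: print(f," web",lo,k.sum(),X[k].min(),X[k].max(),"z",np.median(Z[k]))
    k=ok&(abs(X)<25)&(Z>100)&(Z<150)&(Y<-200); 
    if k.any(): print("Yend",np.percentile(Y[k],[0,1,2]))
    k=ok&(abs(X)<60)&(Z>40)&(Z<66)&(Y<-20)&(Y>-290); print("bed low pts",k.sum(),X[k].min() if k.any() else 0,X[k].max() if k.any() else 0)
E
```

```text
tcp in press (np.float64(-0.021159533398408537), np.float64(-165.8084496421608)) [ 0.61 -0.11  0.3 ]
t8.npz -285 23 -18.710173785310097 22.555121348430145 mid 1.922473781560024 z [132.   134.46 142.3 ]
t8.npz  web -285 81 -18.636991729859812 19.8387861958419 z 109.7475750107071
t8.npz -260 16 -18.614850446704036 19.090311983035935 mid 0.2377307681659495 z [133.65 137.73 140.66]
t8.npz  web -260 77 -18.628926153677035 17.62708441249909 z 110.77357586202474
t8.npz -225 7 -18.52534842745869 -14.879443249940062 mid -16.702395838699378 z [128.88 137.21 138.52]
t8.npz  web -225 6 -18.813757984747557 -6.14331815419535 z 113.47047825145606
t8.npz -120 16 -18.95594273327065 -15.571742538374234 mid -17.263842635822442 z [131.55 136.32 139.57]
t8.npz  web -120 68 -18.758876850629708 9.686585914720387 z 110.65943976014293
t8.npz -90 14 -18.927282519114566 -15.570890488854747 mid -17.249086503984657 z [131.31 136.26 138.25]
t8.npz  web -90 72 -18.984166842957315 8.849395880182568 z 110.4204563675545
Yend [-284.15 -283.6  -283.41]
bed low pts 434 -38.8872210167582 20.51402649842954
s8.npz  web -22
[... 378 characters left out ...]
91 -18.27350902313094 16.50705470557185 z 111.0159694864968
w8.npz -260 1257 -21.134547397184406 19.583208503967185 mid -0.7756694466086103 z [131.84 137.69 138.69]
w8.npz  web -260 3914 -18.28758721970394 16.532318039767873 z 110.99348109134053
w8.npz -225 733 -20.558936136905423 19.449811764497095 mid -0.5545621862041639 z [131.82 137.71 138.65]
w8.npz  web -225 2370 -17.771987609344343 16.57777034442077 z 111.00978571829233
w8.npz -120 20 -18.727565730325555 18.417529948469888 mid -0.1550178909278337 z [130.53 132.15 133.7 ]
w8.npz  web -120 1383 -18.31528593902206 16.536281181775994 z 111.04249717324291
Yend [-282.48 -281.53 -280.95]
bed low pts 164 -34.68401938698314 -32.813605257109735
```

Request:
carry_out --targets '[[[0,0,0,0,0,0.5,-1],[0,0,0,0,0,0.6,-1],[0,0,0,0,0,0.5,-1],[0,0,0,0,0,0.3,-1],[0,0,0,0,0,0.2,-1],[0,0,0,0,0,0.1,-1],[0,0,0,0,0,0,-1]]]'

```text
t: 21.15
eef_pos: [0.6095, -0.1137, 0.246]
ee_rot: [-3.141, -0.0, -1.452]
force: [-0.4, -0.4, -4.9]
width: 0.0398
```

Request:
carry_out --targets '[[[0,0,0,0,0,0.06,-1],[0,0,0,0,0,0.06,-1],[0,0,0,0,0,0.02,-1],[0,0,0,0,0,0,-1]]]'

```text
t: 21.65
eef_pos: [0.6095, -0.1138, 0.2425]
ee_rot: [-3.141, -0.0, -1.453]
force: [-0.8, 0.9, -2.5]
width: 0.0392
```

Request:
carry_out --targets '[[[0,0,0,0,0,0,0.14],[0,0,0,0,0,0,0.14],[0,0,0,0,0,0,0.14],[0,0,0,0,0,-0.5,0.14],[0,0,0,0,0,-0.8,0.14],[0,0,0,0.6,0,-0.4,0.14],[0,0,0,0.9,0,0,0.14],[0,0,0,0.9,0,0,0.14],[0,0,0,0.9,0,0,0.14],[0,0,0,0.9,0,0,0.14],[0,0,0,0.9,0,0,0.14],[0,0,0,0.7,0,0,0.14],[0,0,0,0,0,0,-0.3]]]'

```text
t: 23.28
eef_pos: [0.6265, -0.2593, 0.2845]
ee_rot: [3.141, 0.0, -1.454]
force: [-0.7, 0.4, -0.4]
width: 0.0443
```

```bash
python3 - <<'E'
from plan import *
from cloud import cloud
np.set_printoptions(precision=2,suppress=True)
m=arm.camera_model("wrist"); p,d=arm.grab_frame("wrist"); cv2.imwrite("pics/w9.png",p[:,:,::-1]);np.savez("w9.npz",d=d,K=m["camera_matrix"],D=m["distortion"],T=m["world_from_camera"])
n="top";p,d=arm.grab_frame(n); m=arm.camera_model(n); np.savez("t9.npz",d=d,K=m["camera_matrix"],D=m["distortion"],T=m["world_from_camera"])
cv2.imwrite(f"pics/top9.png",cv2.resize(p[140:220,260:400,::-1],None,fx=5.5,fy=5.5,interpolation=cv2.INTER_CUBIC))
c,s=np.cos(.118),np.sin(.118); o=np.array([.5899,.0503])
def pr(P): return ((P[...,0]-o[0])*c+(P[...,1]-o[1])*s)*1e3, (-(P[...,0]-o[0])*s+(P[...,1]-o[1])*c)*1e3
st=arm.get_state(); print("tcp in press",pr(st["eef_pos"]))
for f in("t9.npz","w9.npz"):
    P,ok=cloud(f); X,Y=pr(P); Z=P[...,2]*1e3
    for lo,hi in((-285,-260),(-260,-225),(-225,-180),(-180,-120),(-120,-90),(-90,-60)):
        k=ok&(Y>lo)&(Y<hi)&(abs(X)<32)&(Z>72)&(Z<90)
        if k.sum()>5: print(f,lo,k.sum(),X[k].min(),X[k].max(),"mid",(X[k].min()+X[k].max())/2,"z",np.percentile(Z[k],[10,50,90]))
    k=ok&(abs(X)<21)&(Z>70)&(Z<90)&(Y<0)&(Y>-300); print(f,"Y ext flange",np.percentile(Y[k],[0,1,99,100]))
plan(o[0]+.308*s,o[1]-.308*c,.2415,-1.4528)
E
```

```text
tcp in press (np.float64(0.03880528009821138), np.float64(-310.41065665356905))
t9.npz -285 18 -17.154300909822705 22.896699903331605 mid 2.87119949675445 z [75.25 79.64 82.32]
t9.npz -260 26 -18.19623287336057 22.402326279784884 mid 2.103046703212156 z [74.39 78.69 81.39]
t9.npz -225 15 -17.46513857759966 22.605643282610902 mid 2.570252352505621 z [73.33 79.3  81.75]
t9.npz Y ext flange [-281.79 -281.45  -53.79  -53.35]
w9.npz -285 120 -19.441039629061056 20.493943390957586 mid 0.5264518809482652 z [74.08 79.87 81.14]
w9.npz -260 266 -19.836349404689305 20.564713513378603 mid 0.36418205434464923 z [78.51 80.57 81.38]
w9.npz -225 6 -16.421083814443968 17.592002041832405 mid 0.5854591136942187 z [72.6  73.51 74.92]
w9.npz Y ext flange [-283.2  -282.96 -224.34 -222.44]
t 23.375 pos [ 0.63 -0.26  0.28] rpy [ 3.14  0.   -1.45] F [-0.3  0.6  0.3] w 0.0377 q [-0.1   0.45 -0.13 -0.   -0.99  0.22]
 shift now [-0.1   0.    1.73] turn [ 0.  0. -0.] shift if turned first [-0.1   0.    1.73]
```

View pics/w9.png

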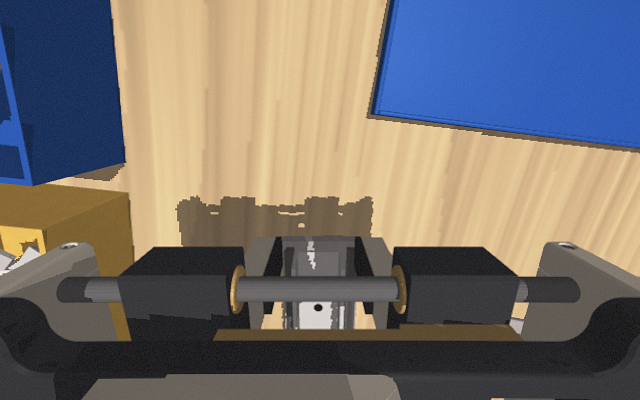

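View pics/top9.png

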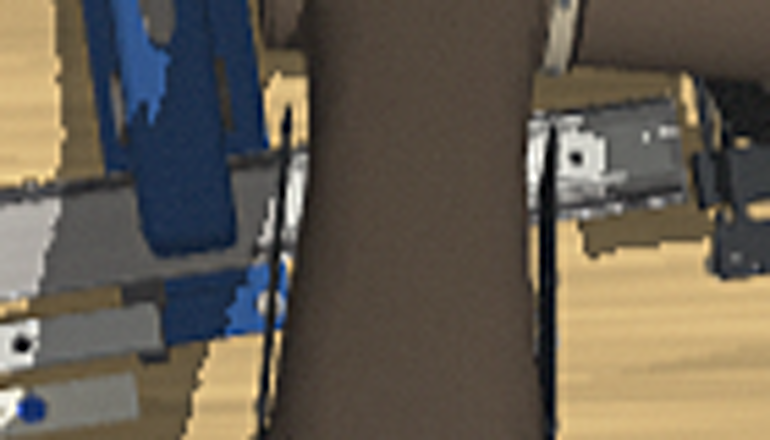

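Request:
carry_out --targets '[[[0,0,0,0,0,0.8,-0.3],[0,0,0,0,0,0.6,-0.3],[0,0,0,0,0,0.33,-0.3],[0,0,0,0,0,0,-0.3],[0,0,0,-0.4,0,0,-0.3],[0,0,0,-0.25,0,0,-0.3],[0,0,0,-0.25,0,0,-0.3],[0,0,0,-0.3,0,0,-0.3],[0,0,0,-0.3,0,0,-0.3]]]'

```text
t: 24.5
eef_pos: [0.6223, -0.2202, 0.2422]
ee_rot: [-3.141, -0.001, -1.452]
force: [0.0, -3.7, 1.6]
width: 0.0303
```

Request:
carry_out --targets '[[[0,0,0,-0.4,0,0,-0.3],[0,0,0,-0.4,0,0,-0.3],[0,0,0,-0.4,0,0,-0.3],[0,0,0,-0.4,0,0,-0.3],[0,0,0,-0.4,0,0,-0.3],[0,0,0,-0.4,0,0,-0.3],[0,0,0,-0.4,0,0,-0.3],[0,0,0,-0.4,0,0,-0.3],[0,0,0,-0.4,0,0,-0.3],[0,0,0,-0.4,0,0,-0.3],[0,0,0,-0.4,0,0,-0.3],[0,0,0,-0.4,0,0,-0.3],[0,0,0,-0.4,0,0,-0.3],[0,0,0,-0.3,0,0,-0.3],[0,0,0,-0.2,0,0,-0.3],[0,0,0,-0.1,0,0,-0.3],[0,0,0,0,0,0,-0.3]]]'

```text
t: 26.62
eef_pos: [0.6049, -0.0762, 0.2414]
ee_rot: [3.141, 0.0, -1.453]
force: [0.4, 0.1, 1.2]
width: 0.031
```

```bash
cat > chk.py <<'E'
from plan import *
from cloud import cloud
np.set_printoptions(precision=2,suppress=True)
c,s=np.cos(.118),np.sin(.118); o=np.array([.5899,.0503])
def pr(P): return ((P[...,0]-o[0])*c+(P[...,1]-o[1])*s)*1e3, (-(P[...,0]-o[0])*s+(P[...,1]-o[1])*c)*1e3
def chk(tag):
    st=arm.get_state(); print("t",st["t"],"tcp in press",pr(st["eef_pos"]),st["force"],st["width"])
    for n,(a,b,cc,d_) in(("top",(140,220,220,360)),("scene",(160,300,220,420)),("wrist",(0,400,0,640))):
        m=arm.camera_model(n); p,d=arm.grab_frame(n); np.savez(n[0]+tag+".npz",d=d,K=m["camera_matrix"],D=m["distortion"],T=m["world_from_camera"])
        f=700/(d_-cc); cv2.imwrite(f"pics/{n}{tag}.png",cv2.resize(p[a:b,cc:d_,::-1],None,fx=f,fy=f,interpolation=cv2.INTER_CUBIC))
E
python3 -c "
from chk import *
chk('10')"
```

```text
t 26.625 tcp in press (np.float64(-0.038545958122160676), np.float64(-127.4222344643253)) [0.41 0.07 1.19] 0.03097311821102539
```

View pics/scene10.png

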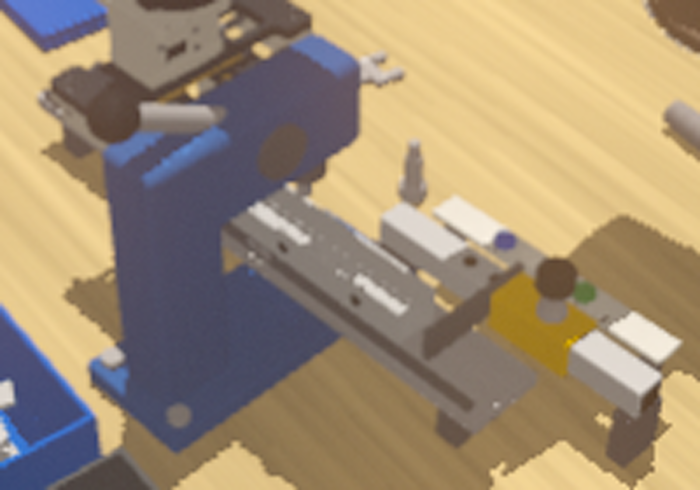

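View pics/top10.png

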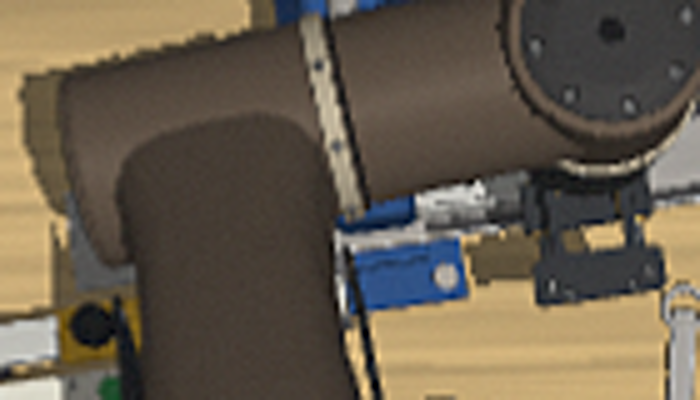

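```bash
python3 - <<'E'
from chk import *
P,ok=cloud("s10.npz"); X,Y=pr(P); Z=P[...,2]*1e3
for nm,k in(("front flange/x<0",(X>-26)&(X<-8)),("back flange",(X>14)&(X<32))):
    k=k&ok&(Z>68)&(Z<92)&(Y>20)&(Y<175)
    h,e=np.histogram(Y[k],bins=np.arange(20,180,5)); print(nm,dict(zip(e[:-1].astype(int),h)))
k=ok&(abs(X)<14)&(Z>44)&(Z<60)&(Y>20)&(Y<180)
for a in range(60,180,6):
    q=k&(Y>a)&(Y<a+6); print(a,q.sum(),np.median(Z[q]) if q.any() else None, end=" | ")
E
```

```text
front flange/x<0 {np.int64(20): np.int64(4), np.int64(25): np.int64(11), np.int64(30): np.int64(4), np.int64(35): np.int64(8), np.int64(40): np.int64(6), np.int64(45): np.int64(6), np.int64(50): np.int64(8), np.int64(55): np.int64(6), np.int64(60): np.int64(9), np.int64(65): np.int64(6), np.int64(70): np.int64(6), np.int64(75): np.int64(6), np.int64(80): np.int64(7), np.int64(85): np.int64(8), np.int64(90): np.int64(7), np.int64(95): np.int64(8), np.int64(100): np.int64(5), np.int64(105): np.int64(8), np.int64(110): np.int64(4), np.int64(115): np.int64(0), np.int64(120): np.int64(0), np.int64(125): np.int64(0), np.int64(130): np.int64(1), np.int64(135): np.int64(25), np.int64(140): np.int64(4), np.int64(145): np.int64(0), np.int64(150): np.int64(0), np.int64(155): np.int64(0), np.int64(160): np.int64(0), np.int64(165): np.int64(0), np.int64(170): np.int64(0)}
back flange {np.int64(20): np.int64(5), np.int64(25): np.int64(8), np.int64(30): np.int64(6), np.int64(35): np.int64(6), np.int64(40): np.int64(9), np.int64(45): np.int64(6), np.int64(50): np.int64(7), np.int64(55): np.int64(8),
[... 450 characters left out ...]
(140): np.int64(3), np.int64(145): np.int64(0), np.int64(150): np.int64(0), np.int64(155): np.int64(0), np.int64(160): np.int64(0), np.int64(165): np.int64(0), np.int64(170): np.int64(0)}
60 11 53.6715959289914 | 66 9 53.5427921244821 | 72 11 54.66853674995242 | 78 10 53.88722531923324 | 84 10 53.51884875801916 | 90 11 53.16506723797821 | 96 12 52.74893733651792 | 102 15 53.29177712578193 | 108 26 52.99556466212357 | 114 14 50.865358404351085 | 120 6 50.46261212011216 | 126 0 None | 132 3 49.51717137250733 | 138 35 52.42281509936886 | 144 22 50.082078342397416 | 150 21 50.10607084616359 | 156 20 50.55030970864 | 162 23 49.84391167090641 | 168 19 49.93129210309122 | 174 23 50.72547668172067 |
```

Request:
carry_out --targets '[[[0,0,0,-0.2,0,0,-0.3],[0,0,0,-0.25,0,0,-0.3],[0,0,0,-0.2,0,0,-0.3],[0,0,0,-0.1,0,0,-0.3],[0,0,0,-0.05,0,0,-0.3],[0,0,0,0,0,0,-0.3]]]'

```text
t: 27.52
eef_pos: [0.6027, -0.0564, 0.2418]
ee_rot: [-3.141, 0.0, -1.452]
force: [0.7, -0.1, 0.7]
width: 0.0306
```

Request:
carry_out --targets '[[[0,0,0,-0.04,0,0,-0.3],[0,0,0,-0.04,0,0,-0.3],[0,0,0,0,0,0,-0.3]]]'

```text
t: 27.9
eef_pos: [0.6025, -0.0547, 0.2418]
ee_rot: [-3.141, -0.0, -1.452]
force: [-0.4, -1.6, -0.3]
width: 0.0306
```

Request:
carry_out --targets '[[[0,0,0,-0.04,0,0,-0.3],[0,0,0,0,0,0,-0.3]]]'

```text
t: 28.15
eef_pos: [0.6024, -0.0541, 0.2418]
ee_rot: [3.142, -0.001, -1.452]
force: [0.4, -4.9, -0.3]
width: 0.0308
```

Request:
carry_out --targets '[[[0,0,0,-0.04,0,0,-0.3],[0,0,0,0,0,0,-0.3]]]'

```text
t: 28.4
eef_pos: [0.6023, -0.0535, 0.2418]
ee_rot: [3.141, -0.001, -1.452]
force: [1.2, -9.0, -0.5]
width: 0.0306
```

Request:
carry_out --targets '[[[0,0,0,0.2,0,0,-0.3],[0,0,0,0.5,0,0,-0.3],[0,0,0,0.8,0,-0.4,-0.3],[0,0,0,0.9,0,-0.9,-0.3],[0,0,0,0.9,0,-0.9,-0.3],[0,0,0,0.9,0,-0.9,-0.3],[0,0,0,0.9,0,-0.9,-0.3],[0,0,0,0.9,0.9,-0.5,-0.3],[0,0,0,0.9,0.9,0,-0.3],[0,0,0,0.9,0.9,0,-0.3],[0,0,0,0.9,0.9,0,-0.3],[0,0,0,0.9,0.9,0,-0.3],[0,0,0,0,0,0,-0.3]]]'

```text
t: 30.02
eef_pos: [0.5172, -0.3066, 0.355]
ee_rot: [-3.141, -0.0, -1.455]
force: [0.2, -0.2, -0.6]
width: 0.0307
```

```bash
python3 - <<'E'
from chk import *
chk('11')
for f in("s11.npz","t11.npz"):
    P,ok=cloud(f); X,Y=pr(P); Z=P[...,2]*1e3
    for nm,k in(("front flange",(X>-26)&(X<-8)),("back flange",(X>14)&(X<32))):
        k=k&ok&(Z>68)&(Z<92)&(Y>85)&(Y<175)
        h,e=np.histogram(Y[k],bins=np.arange(85,180,5)); print(f,nm,h, "z",[round(float(np.median(Z[k&(Y>a)&(Y<a+10)])),1) for a in(90,105,120) if (k&(Y>a)&(Y<a+10)).any()])
    k=ok&(abs(X)<26)&(Z>70)&(Z<90)&(Y<-40)&(Y>-200); print("trail",np.percentile(Y[k],[0,1,3]) if k.any() else None)
    for a in range(-90,-25,12):
        q=k&(Y>a)&(Y<a+12)
        if q.any(): print(a,q.sum(),X[q].min(),X[q].max(),np.median(Z[q]))
    k=ok&(X<-45)&(X>-80)&(Y>160)&(Y<210)&(Z>100)&(Z<135); print("knob",k.sum(),X[k].mean(),Y[k].mean(),np.percentile(Z[k],[50,90,97]))
E
```

```text
t 30.025 tcp in press (np.float64(-114.20444934845706), np.float64(-345.8482168492138)) [ 0.18 -0.19 -0.57] 0.030699701868691188
s11.npz front flange [ 5  6  9  7  8 10  6  7  6  4 23  7  0  0  0  0  0  0] z [76.4, 75.2, 75.3]
s11.npz back flange [ 8  7  9  5  8  7  6  8  6 10  8  4  0  0  0  0  0  0] z [77.0, 75.9, 75.5]
trail [-45.95 -45.94 -45.91]
-54 4 -17.223537587486966 21.502232536162126 73.25900819447573
-42 1 22.889055912407308 22.889055912407308 74.94412841632858
knob 125 -56.032234217899294 185.5209350521853 [118.52 121.77 122.45]
t11.npz front flange [2 2 4 1 2 1 4 3 1 2 9 5 0 0 0 0 0 0] z [77.7, 77.2, 79.6]
t11.npz back flange [3 2 1 3 2 2 2 2 3 3 3 0 0 0 0 0 0 0] z [79.4, 80.8, 79.5]
trail [-92.63 -92.4  -91.95]
-90 10 -19.050165364787507 21.779488511828824 78.37406781682976
-78 12 -17.844316050188784 22.345559720379864 77.51206614958883
-66 10 -18.473977783567467 19.496435069523724 77.31643068511285
-54 9 -17.664681916971347 22.124587942902433 78.00512839845419
-42 2 -17.312385883299548 19.90726977528363 79.21060561879844
knob 69 -61.191195191600734 183.05527779684286 [118.46 122.99 124.88]
```

View pics/scene11.png

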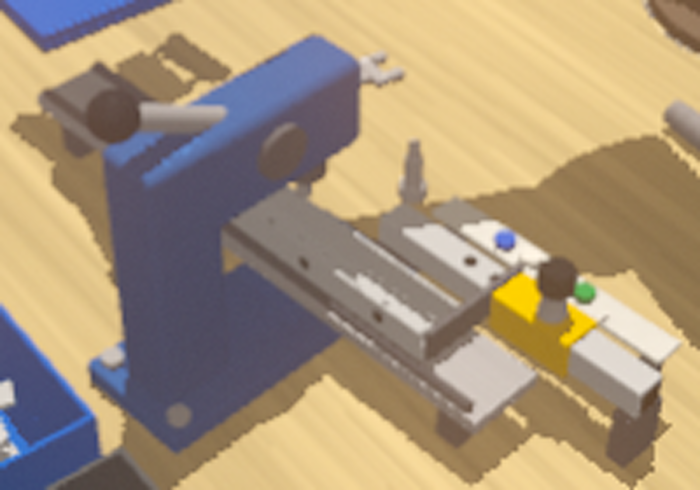

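View pics/top11.png

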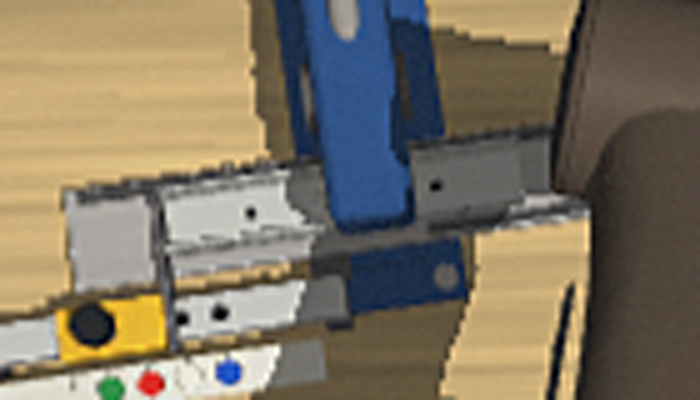

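```bash
python3 -c "
from station import arm
print(arm.job_done()); print(arm.get_state()['t'])"
```

```text
the job is handed in; nothing more can be done
None
the job is handed in; nothing more can be done
```

I changed the hand punch over to the next job and handed it in at about 30 s on the robot's clock, well inside the 64 s limit. No verdict is reported.

1. **Stop:** I pulled the black knob up 12.6 mm, slid the yellow tube 25 mm to the hole with the green marker, and lowered the pin. The knob top reads the same height as at the start (0.1217 m), so the pin is home. The knob sits level with the green marker. I did not try nudging the tube to prove that it was locked.
2. **Bracket:** I lifted it from the tray and laid it open side up between the guides. I then pushed it from behind, under the punch, until the push force rose to 9 N (sliding took at most about 4 N).
3. **Last checks:** After backing the arm off, the pictures showed the front end against the stop plate. The flange tops were about 78–80 mm above the bench in the top camera, where 80 mm means flat. The scene camera read 75–77 mm, which is within its usual scatter.
4. **Disagreements:** The cameras disagreed by about 2 mm across the bed. I worked from the bracket's position relative to the bed, and it went between the guides without catching. The trailing end read −92.6 mm against an expected −95 mm, also within that camera error.

The other things on the bench were not touched as far as the pictures show, though I did not measure them again.

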